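# Clip the red clamp on the status board

### The job

Flag the batch as urgent: pinch the red spring clip open, take it off its parking rack and clip it astride the top edge of the upright white board, over the red field in the middle, upright and pushed well down so that its rubber pads grip the panel. Let go of it there, and leave the yellow clip on the rack.

Things in the scene. Friction and masses are not known exactly. Their poses are not given: they have to be found in the camera images.
- red_clip: Red spring clip (70 to 120 g), 40 mm wide (y), 89 mm tall, jaws down, handles up. Origin midway between the lower ends of the closed jaws, 6 mm above the table; z up, x across the jaws: pinch the handles along x from above, at z = 70 mm. Handles z = 52 to 89 mm, 34 mm wide; hinge pin z = 48 mm; rubber pads z = 0 to 16 mm. The pose is of the -x half, which tilts as the clip opens.
- red_clip_jaw (a joint): Hinge of the red clip: 0 jaws shut by the spring, 0.60 squeezed fully open, about 0.08 gripping the board. Handle tops are 49 mm apart over the outside when shut; at full squeeze (10 N; grip with 15 to 30 N) a stop holds them upright, parallel, 25 mm apart, the jaw ends then 30 mm apart. The clip works either way round; a panel goes up to 44 mm in.
- edge_mid (a point): Middle of the top edge of the upright white board, over its red field (50 mm wide). The board is fixed: a panel 9 mm thick (x axis) and 170 mm wide (y axis), its top edge level, 130 mm above the table; foot 80 mm deep, 12 mm high; z is up.
- yellow_clip: Yellow clip of the same make, origin and axes, to be left alone. Both clips stand upright astride the fin of one fixed grey rack, about 100 mm apart along the fin (their y). The fin is 3 mm thick and reaches 19 mm up between the jaws; a clip squeezed open lifts straight off.

How it is judged:
At the end, for the whole second after the job is handed in: Red clip at rest, jaws shut on the panel (joint 0.03 to 0.25), origin within 20 mm of edge_mid along the edge, 9 mm of the panel's mid-plane, at least 12 mm below the edge; within 0.2 rad of the edge's direction, 0.25 rad of upright. Yellow clip within 30 mm of its start (x of red_clip in the frame of edge_mid between -0.009 and 0.009 m and y of red_clip in the frame of edge_mid between -0.02 and 0.02 m and z of red_clip in the frame of edge_mid below -0.012 m and angle between the y axis of red_clip and the y axis of edge_mid, either way round below 0.2 rad and angle between red_clip's own z axis and vertical below 0.25 rad and value of joint red_clip_jaw between 0.03 and 0.25 rad and linear speed of red_clip below 0.02 m/s and distance of yellow_clip from where it was at the start of the episode below 0.03 m); the robot touches nothing.
It fails at once if the yellow clip is moved by 30 mm or more (distance of yellow_clip from where it was at the start of the episode above 0.03 m).
It also fails if it takes over 35 s, if anything falls off the work surface, if the arm or the gripper's body presses on something with over 40 N, if the wrist force passes 120 N, or if a joint passes its speed limit or range.

### The arm

A 6-joint arm with a two-finger parallel gripper is mounted at the origin on a cart in front of the work surface, level with it; the furniture and walls round the work are solid. World frame = base frame: x ahead of the robot, y to its left, z up, the work surface at z = 0. Lengths are in m, angles in rad, forces in N, time in s.
With the tool pointing down it reaches from about 0.35 to 0.725 m from the base axis. Payload 4.3 kg.
Tool frame: the origin (TCP) lies between the finger pads; the fingertips stand 8 mm ahead of it and the grasp point (between the pads) lies 11 mm behind it (tips_ahead is the distance from the TCP to the fingertips, in m); z points along the fingers, y is the line along which they close (so a half turn about z gives the same grasp; the last joint's range is limited). The gripper opens to 85 mm and grips with 20 to 120 N. Pads are 22 mm wide; open, the fingers measure 114 mm over their backs; the gripper's body (76 mm by 85 mm) begins 54 mm behind the grasp point. The pads swing forward as they close: fully open they stand 13 mm farther back than shut.
Start: joints at [1.039, 0.377, 0.081, 1.274, 0, 1.46], TCP at [0.235, 0.525, 0.239] pointing down, gripper open.
Joint ranges: [-2.72, 2.72], [-0.84, 1.66], [-1.02, 1.22], [-1.77, 2.12], [-1.37, 1.28], [-3.14, 3.14]. Speed limits (rad/s): [2.57, 2.57, 3.14, 3.14, 3.14, 3.14].

### API

Orientations are given as a unit quaternion [x, y, z, w].
In Python, from rig import state, snapshot, finish_job, tips_ahead gives the robot as it stands.
- The arm moves only by the tool jog_arm, never from a script. Its argument "deltas" is a list of rows, each an object of numbers: "x", "y", "z": the shift along the tool's x, y, z in units of 60 mm (1.0 is 60 mm); "wx", "wy", "wz": the turn, a rotation vector about the tool's x, y, z in units of 10 degrees (1.0 is 10 degrees); "hand": the finger opening in mm, from 0 to 85.4. In form: [{"x": .., "y": .., "z": .., "wx": .., "wy": .., "wz": .., "hand": ..}, ...]. A call has 1 to 12 rows; each row shifts and turns the commanded pose from where the row before left it, along the tool's axes as they then stand; what a row does not reach is not made up. A row lasts 1/8 s, in which the tool goes at most 62.5 mm and 10.7 degrees, less where a joint would pass 70% of its speed; a pose out of reach is approached as far as the arm can. A call is refused whole if a number of a shift passes 1 or a number of a turn 1, either way. A call with a gripper value outside its range is refused whole. The fingers move at their own pace and stop on an object; "newtons" is the grip in N (left out, the last holds). Time passes only in rows, so rows that do not move let the fingers close. It gives the time, the measured TCP pose, the force, the opening and the grip force at its end, in the units of the state.
- state(): the state, without advancing time (a new reading comes with each control period).
- snapshot(name): name is "scene" or "top" or "wrist"; returns a dict with "image" (420x560x3 uint8, red, green, blue), "intrinsics" (3x3 intrinsics, pixels), "D" ([k1, k2, p1, p2, k3] as OpenCV has them; the pictures are not rectified), "camera_from_world" (4x4, takes a point from world to camera coordinates); the wrist camera has in their place "T_tool_cam" (4x4, takes a point from camera to tool coordinates, whose origin is the TCP and whose axes are the flange's). Camera axes: x right, y down, z forward; pixel columns grow to the right and rows downward; lengths in m; the calibration is good to about 2 mm. A picture is of the moment at which its call begins: read the wrist's pose just before it. There is no depth.
- finish_job(): hands the job in; it is judged then, once.
The state is a dict: "clock": time; "qpos": joint angles; "qvel": joint speeds; "joint_efforts": joint torques, N m; "tool_pos": TCP position; "tool_rot": TCP orientation; "ft_force": force on the tool from outside, world axes, zero at the start; "wrist_torque": the same for the moment, N m; "gripper_width": opening from 0.0 (shut) to 1.0 (fully open); "grip_force": force on a finger pad.
Only numpy, scipy, OpenCV 4.12 (cv2) and the standard library are available. Lean on these libraries where they do the work, as an engineer would, in place of code of your own. Each camera call takes 0.05 s, during which the arm holds its last target. There are 200 camera calls.

## Working session

There is one attempt and no reset: what is moved stays moved. The work goes in short steps, Python scripts to look and compute and a tool call to move; the robot and the scene stay as the last step left them, time stands still between calls to the robot, and variables do not carry over. Pictures are saved under pics/ and viewed, at most 10 in all, crops included, and the job is handed in when it is done.

Besides the shell and the picture viewer there is one more tool, called as name(argument=value, ...), one argument or row to a line, values as JSON. jog_arm: Moves the arm, as the interface text tells. Its arguments: {"type":"object","properties":{"deltas":{"type":"array"},"newtons":{"type":"number"}},"required":["deltas"]}

```bash
ls; mkdir -p pics; python3 - <<'E'
from rig import *
import cv2,pickle,numpy as np
s=state();print(s)
d={}
for n in("scene","top"):
    d[n]=snapshot(n);cv2.imwrite(f"pics/{n}0.png",d[n]["image"][...,::-1])
    print(n,np.round(d[n]["camera_from_world"],3).tolist(),d[n]["intrinsics"].tolist(),d[n]["D"])
pickle.dump(d,open("d0.pkl","wb"))
E
```

```text
pics
{'clock': 0.0, 'qpos': array([ 1.03867346e+00,  3.78073394e-01,  7.96387835e-02,  1.27439007e+00,
       -5.56045431e-06,  1.46047233e+00]), 'qvel': array([ 2.57890363e-04,  1.12586295e-03, -8.98209841e-04,  4.02589928e-06,
        5.18486580e-04, -1.72357612e-03]), 'joint_efforts': array([ 2.60817455e-03, -4.63600981e+01,  2.69878042e+01,  2.08070566e-02,
        6.10862571e-05, -2.21460397e-06]), 'tool_pos': array([0.23509321, 0.52405323, 0.23835994]), 'tool_rot': array([ 2.09339380e-01,  9.77842521e-01, -9.63178141e-04, -3.17565249e-04]), 'ft_force': array([ 0.42205757, -1.24008542, -0.68028754]), 'wrist_torque': array([-0.04615763, -0.0239194 ,  0.02010405]), 'grip_force': 0.0, 'gripper_width': 0.998605454499861}
scene [[0.509, -0.861, 0.012, -0.27], [-0.613, -0.372, -0.697, 0.359], [0.604, 0.348, -0.717, 0.629], [0.0, 0.0, 0.0, 1.0]] [[502.5038131190449, 0.0, 288.8805091787442], [0.0, 502.5038131190449, 211.53393327731936], [0.0, 0.0, 1.0]] [-0.12764041  0.          0.          0.          0.        ]
top [[-0.022, -0.999, -0.049, 0.031], [-0.991, 0.028, -0.132, 0.506], [0.133, 0.045, -0.99, 0.897], [0.0, 0.0, 0.0, 1.0]] [[397.2267438886729, 0.0, 277.90550069117336], [0.0, 397.2267438886729, 210.510473219015], [0.0, 0.0, 1.0]] [-0.0102267  0.         0.         0.         0.       ]
```

View pics/scene0.png

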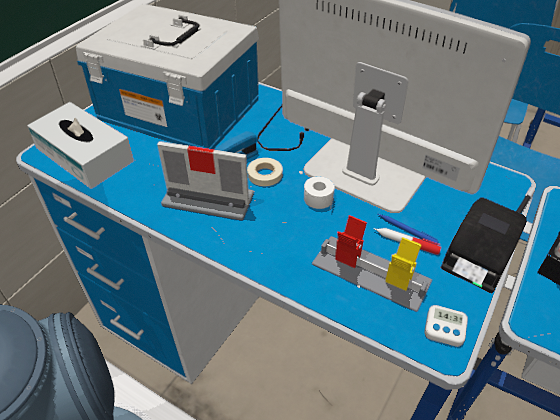

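View pics/top0.png

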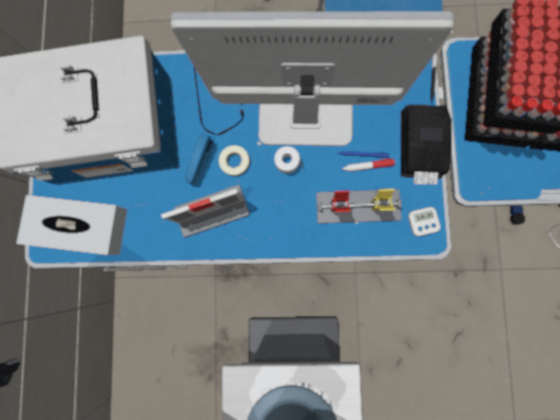

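The scene view shows the board's red field near (201,155), the red clip near (350,240) and the yellow clip near (403,262). In the top view they are near (200,205), (341,200) and (385,200). I'll zoom in for accurate points.

```bash
python3 - <<'E'
import cv2,pickle,numpy as np
d=pickle.load(open("d0.pkl","rb"))
R=[("scene",150,130,4),("scene",310,205,4) ,("top",158,170,4),("top",312,170,4)]
t=[]
for n,x,y,k in R:
    w,h=(100,75) if not(n=="scene" and x==310) else (130,98)
    im=d[n]["image"][y:y+h,x:x+w,::-1]
    t.append(cv2.resize(im,(400,300),interpolation=cv2.INTER_CUBIC))
cv2.imwrite("pics/z.png",np.vstack([np.hstack(t[:2]),np.hstack(t[2:])]))
E
```

```text
(no output)
```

View pics/z.png

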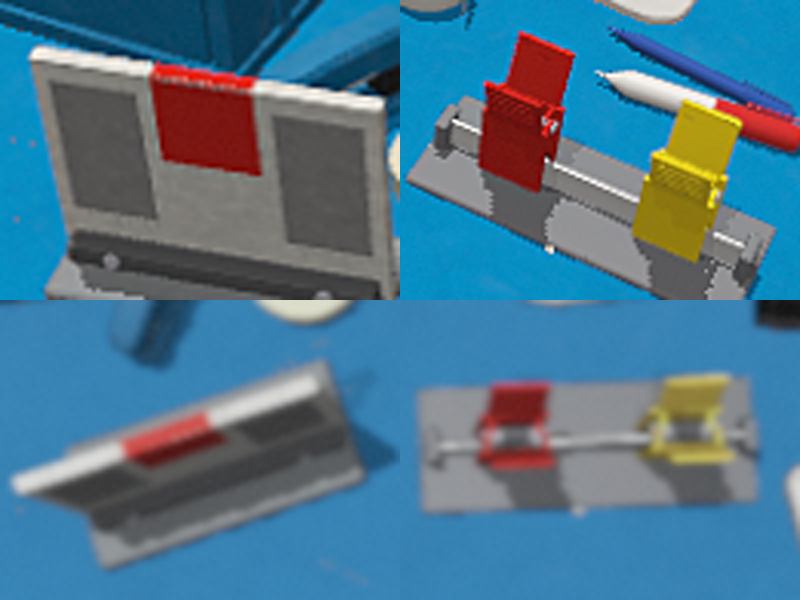

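```bash
cat > h.py <<'E'
import cv2,numpy as np
def ray(s,px):
    u=cv2.undistortPoints(np.array([[px]],float),s["intrinsics"],s["D"])[0,0]
    T=s["camera_from_world"];R=T[:3,:3]
    return -R.T@T[:3,3], R.T@np.r_[u,1]
def onz(s,px,z):
    o,d=ray(s,px);return o+d*(z-o[2])/d[2]
E
python3 - <<'E'
from h import *;import pickle
d=pickle.load(open("d0.pkl","rb"))
S=lambda x,y:("scene",(150+x/4,130+y/4))
S2=lambda x,y:("scene",(310+(x-400)*130/400,205+y*98/300))
T=lambda x,y:("top",(158+x/4,170+(y-300)/4))
T2=lambda x,y:("top",(312+(x-400)/4,170+(y-300)/4))
for l,p,z in[("bL",S(33,54),.13),("bL",T(15,485),.13),("bR",S(385,101),.13),("bR",T(322,376),.13),("bm",S(204,75),.13),("bm",T(168,433),.13),
 ("rf L",S2(487,82),.095),("rf R",S2(563,105),.095),("rf",T2(516,462),.095),("rb L",S2(520,34),.095),("rb R",S2(573,52),.095),("rb",T2(523,386),.095),
 ("yf L",S2(655,150),.095),("yf R",S2(727,180),.095),("yf",T2(700,456),.095),("yb L",S2(687,100),.095),("yb R",S2(742,120),.095),("yb",T2(700,377),.095)]:
    print(l,p[0],np.round(onz(d[p[0]],p[1],z),4))
E
```

```text
bL scene [0.4874 0.2578 0.13  ]
bL top [0.4884 0.2612 0.13  ]
bR scene [0.5431 0.0986 0.13  ]
bR top [0.5422 0.0963 0.13  ]
bm scene [0.5159 0.1797 0.13  ]
bm top [0.5139 0.179  0.13  ]
rf L scene [ 0.4933 -0.1138  0.095 ]
rf R scene [ 0.4994 -0.1554  0.095 ]
rf top [ 0.4944 -0.1221  0.095 ]
rb L scene [ 0.5345 -0.1134  0.095 ]
rb R scene [ 0.5372 -0.144   0.095 ]
rb top [ 0.5362 -0.1277  0.095 ]
yf L scene [ 0.4959 -0.2092  0.095 ]
yf R scene [ 0.4964 -0.2486  0.095 ]
yf top [ 0.4949 -0.2211  0.095 ]
yb L scene [ 0.5367 -0.2107  0.095 ]
yb R scene [ 0.5386 -0.2411  0.095 ]
yb top [ 0.5382 -0.2237  0.095 ]
```

```bash
cat >> h.py <<'E'
from scipy.spatial.transform import Rotation as Ro
def down(deg):  # tool pointing down, tool y at this world angle
    a=np.radians(deg);y=np.r_[np.cos(a),np.sin(a),0];z=np.r_[0,0,-1.]
    return Ro.from_matrix(np.c_[np.cross(y,z),y,z])
def rows(p,q,P,Q,n):
    p=np.array(p);step=(np.array(P)-p)/n;q=Ro.from_quat(q)
    for i in range(n):
        w=(q.inv()*Q).as_rotvec(degrees=True)/10/(n-i)
        k=np.linalg.norm(w); w=np.round(w,2)
        t=np.round(q.inv().apply(step*(i+1)+P-step*n-p)/.06,2)
        print({**dict(zip("xyz",t.tolist())),**dict(zip(("wx","wy","wz"),w.tolist()))})
        p=p+q.apply(t*.06);q=q*Ro.from_rotvec(w*10,degrees=True)
E
python3 - <<'E'
from h import *;from rig import state
s=state();rows(s["tool_pos"],s["tool_rot"],[.515,-.126,.235],down(0),12)
E
```

```text
{'x': -0.72, 'y': -0.66, 'z': 0.01, 'wx': -0.0, 'wy': 0.0, 'wz': 0.55}
{'x': -0.79, 'y': -0.6, 'z': 0.0, 'wx': -0.0, 'wy': 0.0, 'wz': 0.55}
{'x': -0.84, 'y': -0.51, 'z': 0.01, 'wx': -0.0, 'wy': 0.0, 'wz': 0.55}
{'x': -0.88, 'y': -0.43, 'z': 0.0, 'wx': -0.0, 'wy': 0.0, 'wz': 0.55}
{'x': -0.92, 'y': -0.35, 'z': 0.01, 'wx': -0.0, 'wy': 0.0, 'wz': 0.55}
{'x': -0.95, 'y': -0.25, 'z': 0.01, 'wx': -0.0, 'wy': 0.0, 'wz': 0.55}
{'x': -0.97, 'y': -0.17, 'z': 0.0, 'wx': -0.0, 'wy': 0.0, 'wz': 0.55}
{'x': -0.98, 'y': -0.06, 'z': 0.01, 'wx': -0.0, 'wy': 0.0, 'wz': 0.55}
{'x': -0.98, 'y': 0.02, 'z': 0.0, 'wx': -0.0, 'wy': 0.0, 'wz': 0.55}
{'x': -0.98, 'y': 0.12, 'z': 0.01, 'wx': -0.0, 'wy': 0.0, 'wz': 0.54}
{'x': -0.96, 'y': 0.21, 'z': 0.0, 'wx': -0.0, 'wy': 0.0, 'wz': 0.55}
{'x': -0.93, 'y': 0.3, 'z': 0.01, 'wx': -0.01, 'wy': 0.01, 'wz': 0.54}
```

jog_arm(
  deltas=[
    {"x":-0.72,"y":-0.66,"wz":0.55},
    {"x":-0.79,"y":-0.6,"wz":0.55},
    {"x":-0.84,"y":-0.51,"wz":0.55},
    {"x":-0.88,"y":-0.43,"wz":0.55},
    {"x":-0.92,"y":-0.35,"wz":0.55},
    {"x":-0.95,"y":-0.25,"wz":0.55},
    {"x":-0.97,"y":-0.17,"wz":0.55},
    {"x":-0.98,"y":-0.06,"wz":0.55},
    {"x":-0.98,"y":0.02,"wz":0.55},
    {"x":-0.98,"y":0.12,"wz":0.54},
    {"x":-0.96,"y":0.21,"wz":0.55},
    {"x":-0.93,"y":0.3,"wz":0.54},
  ],
)

```text
invalid input
```

jog_arm(
  deltas=[
    {"x":0,"hand":85},
  ],
)

```text
invalid input
```

```bash
python3 - <<'E'
from h import *;from rig import *;import pickle
s=state();w=snapshot("wrist");pickle.dump((s,w),open("w1.pkl","wb"))
print(s["clock"],s["tool_pos"],Ro.from_quat(s["tool_rot"]).as_matrix().round(3).tolist(),np.round(w["T_tool_cam"],3).tolist())
im=w["image"][...,::-1].copy()
T=np.eye(4);T[:3,:3]=Ro.from_quat(s["tool_rot"]).as_matrix();T[:3,3]=s["tool_pos"]
w["camera_from_world"]=np.linalg.inv(T@w["T_tool_cam"]);pickle.dump((s,w),open("w1.pkl","wb"))
c=w["camera_from_world"]
# predicted handle tops, 49 mm apart, 34 wide
for dx in(-.0245,.0245):
  for dy in(-.017,.017):
    u=cv2.projectPoints(np.array([[.515+dx,-.126+dy,.095]]),cv2.Rodrigues(c[:3,:3])[0],c[:3,3],w["intrinsics"],w["D"])[0].ravel();print(u)
    cv2.circle(im,tuple(int(v) for v in u),3,(255,0,255),1)
cv2.imwrite("pics/w1.png",im)
E
```

```text
0.1 [0.23512475 0.5241185  0.23844889] [[-0.912, 0.409, -0.001], [0.409, 0.912, -0.002], [0.0, -0.002, -1.0]] [[0.001, -0.949, -0.317, 0.081], [1.0, 0.001, 0.0, -0.0], [-0.0, -0.317, 0.949, -0.134], [0.0, 0.0, 0.0, 1.0]]
[-107.8448878   571.22977976]
[-89.34222469 566.32653151]
[-81.39301729 592.47387255]
[-62.98444889 587.94789461]
```

View pics/w1.png

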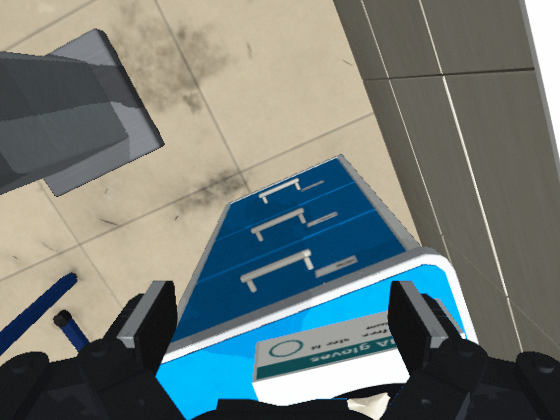

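The moves were refused, so that picture only shows the start view: the gloves box near (340,350) and the drawers. I'll send full rows instead.

jog_arm(
  deltas=[
    {"x":-0.72,"y":-0.66,"z":0,"wx":0,"wy":0,"wz":0.55,"hand":85},
    {"x":-0.79,"y":-0.6,"z":0,"wx":0,"wy":0,"wz":0.55,"hand":85},
    {"x":-0.84,"y":-0.51,"z":0,"wx":0,"wy":0,"wz":0.55,"hand":85},
    {"x":-0.88,"y":-0.43,"z":0,"wx":0,"wy":0,"wz":0.55,"hand":85},
    {"x":-0.92,"y":-0.35,"z":0,"wx":0,"wy":0,"wz":0.55,"hand":85},
    {"x":-0.95,"y":-0.25,"z":0,"wx":0,"wy":0,"wz":0.55,"hand":85},
    {"x":-0.97,"y":-0.17,"z":0,"wx":0,"wy":0,"wz":0.55,"hand":85},
    {"x":-0.98,"y":-0.06,"z":0,"wx":0,"wy":0,"wz":0.55,"hand":85},
    {"x":-0.98,"y":0.02,"z":0,"wx":0,"wy":0,"wz":0.55,"hand":85},
    {"x":-0.98,"y":0.12,"z":0,"wx":0,"wy":0,"wz":0.54,"hand":85},
    {"x":-0.96,"y":0.21,"z":0,"wx":0,"wy":0,"wz":0.55,"hand":85},
    {"x":-0.93,"y":0.3,"z":0,"wx":0,"wy":0,"wz":0.54,"hand":85},
  ],
)

```text
clock: 1.65
tool_pos: [0.5155, -0.1271, 0.2391]
tool_rot: [0.708, 0.706, 0.0, -0.0]
ft_force: [1.5, -0.7, 0.1]
gripper_width: 0.997
grip_force: 0.0
```

```bash
cat >> h.py <<'E'
def wrist():
    from rig import state,snapshot
    s=state();w=snapshot("wrist")
    T=np.eye(4);T[:3,:3]=Ro.from_quat(s["tool_rot"]).as_matrix();T[:3,3]=s["tool_pos"]
    w["camera_from_world"]=np.linalg.inv(T@w["T_tool_cam"]);return s,w
def proj(w,P):
    c=w["camera_from_world"]
    return cv2.projectPoints(np.array(P,float),cv2.Rodrigues(c[:3,:3])[0],c[:3,3],w["intrinsics"],w["D"])[0].reshape(-1,2)
E
python3 - <<'E'
from h import *;import pickle
s,w=wrist();pickle.dump((s,w),open("w1.pkl","wb"))
print(s["clock"],s["tool_pos"])
im=w["image"][...,::-1].copy()
for u in proj(w,[[.515+dx,-.126+dy,.095] for dx in(-.0245,.0245) for dy in(-.017,.017)]):
    print(u);cv2.circle(im,tuple(int(v) for v in u),3,(255,0,255),1)
cv2.imwrite("pics/w2.png",im)
E
```

```text
1.65 [ 0.51551145 -0.12706057  0.23907781]
[249.63937779 214.35499032]
[248.3299504  172.32436447]
[311.45570771 214.22702558]
[312.46504687 172.1862418 ]
```

View pics/w2.png

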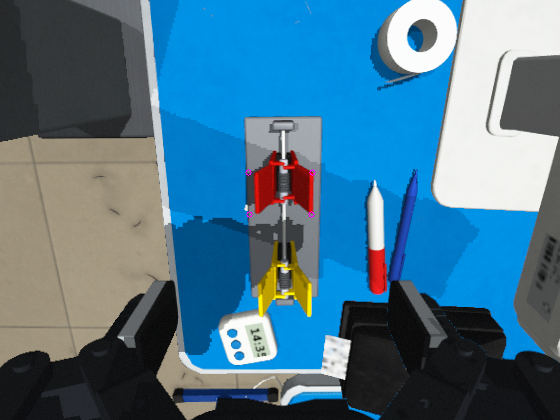

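The red clip's handle tops run from about (256,192) to (312,193), giving a centre near column 284. My prediction was 280.5, so the clip sits about 2 mm farther in +x. The rack is aligned with y. Next I descend and pinch.

jog_arm(
  deltas=[
    {"x":0.02,"y":0.03,"z":0.7,"wx":0,"wy":0,"wz":0,"hand":85},
    {"x":0,"y":0,"z":0.7,"wx":0,"wy":0,"wz":0,"hand":85},
    {"x":0,"y":0,"z":0.5,"wx":0,"wy":0,"wz":0,"hand":85},
    {"x":0,"y":0,"z":0.5,"wx":0,"wy":0,"wz":0,"hand":85},
    {"x":0,"y":0,"z":0.3,"wx":0,"wy":0,"wz":0,"hand":85},
    {"x":0,"y":0,"z":0.2,"wx":0,"wy":0,"wz":0,"hand":85},
    {"x":0,"y":0,"z":0,"wx":0,"wy":0,"wz":0,"hand":85},
  ],
)

```text
clock: 2.58
tool_pos: [0.5162, -0.1236, 0.0645]
tool_rot: [0.707, 0.707, -0.0, -0.001]
ft_force: [-0.0, -0.7, 0.8]
gripper_width: 0.995
grip_force: 0.0
```

jog_arm(
  deltas=[
    {"x":0,"y":0,"z":0,"wx":0,"wy":0,"wz":0,"hand":60},
    {"x":0,"y":0,"z":0,"wx":0,"wy":0,"wz":0,"hand":50},
    {"x":0,"y":0,"z":0,"wx":0,"wy":0,"wz":0,"hand":40},
    {"x":0,"y":0,"z":0,"wx":0,"wy":0,"wz":0,"hand":30},
    {"x":0,"y":0,"z":0,"wx":0,"wy":0,"wz":0,"hand":15},
    {"x":0,"y":0,"z":0,"wx":0,"wy":0,"wz":0,"hand":15},
    {"x":0,"y":0,"z":0,"wx":0,"wy":0,"wz":0,"hand":15},
    {"x":0,"y":0,"z":0,"wx":0,"wy":0,"wz":0,"hand":15},
  ],
  newtons=25,
)

```text
clock: 3.58
tool_pos: [0.5167, -0.1242, 0.0662]
tool_rot: [0.707, 0.707, -0.0, 0.0]
ft_force: [-2.7, -0.5, 7.9]
gripper_width: 0.256
grip_force: 31.1
```

jog_arm(
  deltas=[
    {"x":0,"y":0,"z":-0.15,"wx":0,"wy":0,"wz":0,"hand":15},
    {"x":0,"y":0,"z":-0.3,"wx":0,"wy":0,"wz":0,"hand":15},
    {"x":0,"y":0,"z":-0.4,"wx":0,"wy":0,"wz":0,"hand":15},
    {"x":0,"y":0,"z":-0.6,"wx":0,"wy":0,"wz":0,"hand":15},
    {"x":0,"y":0,"z":-0.6,"wx":0,"wy":0,"wz":0,"hand":15},
    {"x":0,"y":0,"z":-0.6,"wx":0,"wy":0,"wz":0,"hand":15},
    {"x":0,"y":0,"z":-0.3,"wx":0,"wy":0,"wz":0,"hand":15},
    {"x":0,"y":0,"z":0,"wx":0,"wy":0,"wz":0,"hand":15},
  ],
)

```text
clock: 4.58
tool_pos: [0.5182, -0.1244, 0.2441]
tool_rot: [0.707, 0.707, 0.001, 0.002]
ft_force: [1.0, -0.1, -1.2]
gripper_width: 0.255
grip_force: 30.5
```

```bash
python3 - <<'E'
from h import *;from rig import *
s,w=wrist();print(s["tool_pos"],s["gripper_width"],s["grip_force"],s["ft_force"])
a=w["image"][...,::-1][130:410,140:420]
b=snapshot("scene");b=b["image"][...,::-1][90:300,260:470]
cv2.imwrite("pics/l.png",np.hstack([cv2.resize(a,(400,400)),cv2.resize(b,(400,400))]))
rows(s["tool_pos"],s["tool_rot"],[.5148,.1785,.236],down(18.6),8)
E
```

```text
[ 0.51815963 -0.12435436  0.24407597] 0.2550375132212126 30.484617948532104 [ 1.03171192 -0.08357992 -1.24088739]
{'x': 0.63, 'y': -0.01, 'z': 0.02, 'wx': 0.0, 'wy': 0.0, 'wz': -0.23}
{'x': 0.63, 'y': 0.02, 'z': 0.01, 'wx': 0.0, 'wy': 0.0, 'wz': -0.23}
{'x': 0.63, 'y': 0.05, 'z': 0.02, 'wx': 0.0, 'wy': 0.0, 'wz': -0.23}
{'x': 0.63, 'y': 0.07, 'z': 0.01, 'wx': 0.0, 'wy': 0.0, 'wz': -0.23}
{'x': 0.62, 'y': 0.09, 'z': 0.02, 'wx': 0.0, 'wy': 0.0, 'wz': -0.23}
{'x': 0.62, 'y': 0.12, 'z': 0.02, 'wx': 0.01, 'wy': 0.0, 'wz': -0.24}
{'x': 0.62, 'y': 0.14, 'z': 0.01, 'wx': 0.0, 'wy': 0.01, 'wz': -0.23}
{'x': 0.6, 'y': 0.17, 'z': 0.02, 'wx': 0.01, 'wy': 0.0, 'wz': -0.24}
```

View pics/l.png

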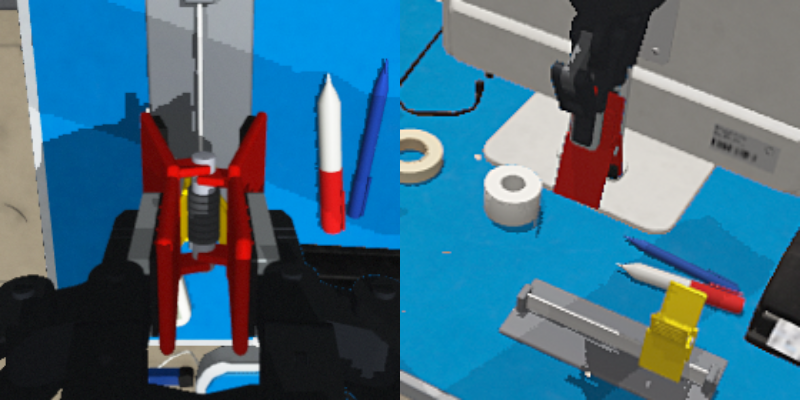

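The clip is held open, upright and centred between the pads (left tile, about (205,230)). The yellow clip has not moved. I carry it to the board.

jog_arm(
  deltas=[
    {"x":0.63,"y":-0.01,"z":0,"wx":0,"wy":0,"wz":-0.23,"hand":15},
    {"x":0.63,"y":0.02,"z":0,"wx":0,"wy":0,"wz":-0.23,"hand":15},
    {"x":0.63,"y":0.05,"z":0,"wx":0,"wy":0,"wz":-0.23,"hand":15},
    {"x":0.63,"y":0.07,"z":0,"wx":0,"wy":0,"wz":-0.23,"hand":15},
    {"x":0.62,"y":0.09,"z":0,"wx":0,"wy":0,"wz":-0.23,"hand":15},
    {"x":0.62,"y":0.12,"z":0,"wx":0,"wy":0,"wz":-0.24,"hand":15},
    {"x":0.62,"y":0.14,"z":0,"wx":0,"wy":0,"wz":-0.23,"hand":15},
    {"x":0.6,"y":0.17,"z":0,"wx":0,"wy":0,"wz":-0.24,"hand":15},
    {"x":0,"y":0,"z":0,"wx":0,"wy":0,"wz":0,"hand":15},
    {"x":0,"y":0,"z":0,"wx":0,"wy":0,"wz":0,"hand":15},
  ],
)

```text
clock: 5.92
tool_pos: [0.5127, 0.1782, 0.2411]
tool_rot: [0.583, 0.812, -0.001, -0.001]
ft_force: [0.2, -0.1, -0.9]
gripper_width: 0.258
grip_force: 30.5
```

```bash
python3 - <<'E'
from h import *;import pickle
s,w=wrist();print(s["tool_pos"],s["tool_rot"],s["gripper_width"])
im=w["image"][...,::-1].copy()
m=np.r_[.5152,.179,.13];a=np.radians(18.6);ex=np.r_[np.cos(a),np.sin(a),0];ey=np.r_[-np.sin(a),np.cos(a),0]
for u in proj(w,[m+i*ex*.0045+j*ey for i in(-1,1) for j in(-.025,.025,.085)]):
    print(u.round(1));cv2.circle(im,tuple(int(v) for v in u),2,(255,0,255),-1)
pickle.dump((s,w),open("w3.pkl","wb"))
cv2.imwrite("pics/w3.png",cv2.resize(im[0:375,30:530],(800,600),interpolation=cv2.INTER_CUBIC))
E
```

```text
[0.5127463  0.17819604 0.24110854] [ 5.83326908e-01  8.12236644e-01 -9.83482143e-04 -6.20707073e-04] 0.2577454446371534
[278.9 241.1]
[278.8 172.6]
[278.6  78.6]
[291.4 241.1]
[292.1 172.7]
[293.1  78.7]
```

View pics/w3.png

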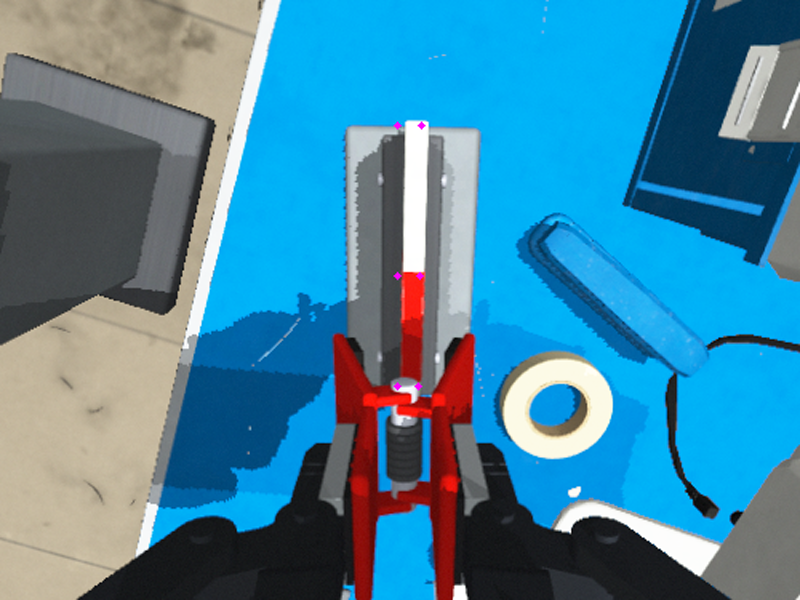

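The board's edge runs from image (417,123) to (411,375), about 1.5 mm farther in +x than my estimate and turned by about 1°. The ends of the red field match. I correct for this and go down.

jog_arm(
  deltas=[
    {"x":0,"y":0.07,"z":0,"wx":0,"wy":0,"wz":0.1,"hand":15},
    {"x":0,"y":0,"z":0.25,"wx":0,"wy":0,"wz":0,"hand":15},
    {"x":0,"y":0,"z":0.3,"wx":0,"wy":0,"wz":0,"hand":15},
    {"x":0,"y":0,"z":0.25,"wx":0,"wy":0,"wz":0,"hand":15},
    {"x":0,"y":0,"z":0.15,"wx":0,"wy":0,"wz":0,"hand":15},
    {"x":0,"y":0,"z":0,"wx":0,"wy":0,"wz":0,"hand":15},
  ],
)

```text
clock: 6.72
tool_pos: [0.5168, 0.1797, 0.1844]
tool_rot: [0.59, 0.807, -0.001, -0.001]
ft_force: [0.3, -0.1, -0.7]
gripper_width: 0.256
grip_force: 30.5
```

jog_arm(
  deltas=[
    {"x":0,"y":0,"z":0.15,"wx":0,"wy":0,"wz":0,"hand":15},
    {"x":0,"y":0,"z":0.15,"wx":0,"wy":0,"wz":0,"hand":15},
    {"x":0,"y":0,"z":0.1,"wx":0,"wy":0,"wz":0,"hand":15},
    {"x":0,"y":0,"z":0,"wx":0,"wy":0,"wz":0,"hand":15},
    {"x":0,"y":0,"z":0,"wx":0,"wy":0,"wz":0,"hand":15},
  ],
)

```text
clock: 7.35
tool_pos: [0.5176, 0.18, 0.1615]
tool_rot: [0.59, 0.807, 0.0, 0.0]
ft_force: [0.7, -0.5, -1.0]
gripper_width: 0.258
grip_force: 30.5
```

```bash
python3 - <<'E'
from h import *;from rig import *
s,w=wrist();print(s["tool_pos"],s["gripper_width"],s["ft_force"])
a=w["image"][...,::-1][130:410,140:420]
b=snapshot("scene");b=b["image"][...,::-1][70:230,130:290]
cv2.imwrite("pics/p.png",np.hstack([cv2.resize(a,(400,400)),cv2.resize(b,(400,400))]))
E
```

```text
[0.51755937 0.17998341 0.16146869] 0.2581043665637373 [ 0.71086033 -0.52470468 -0.98578725]
```

View pics/p.png

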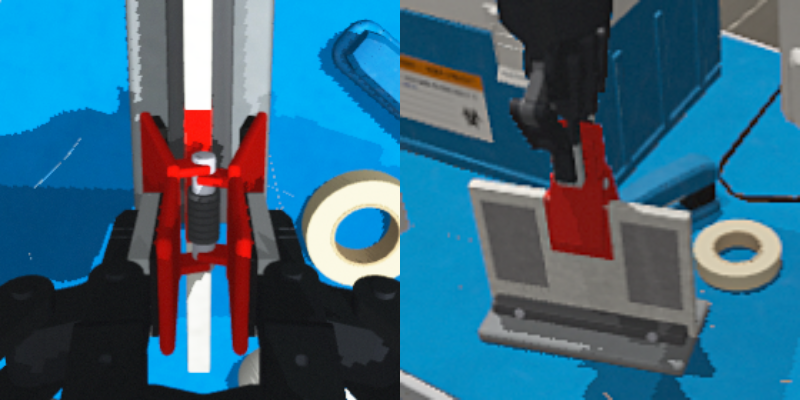

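The clip is astride the panel over the red field with no contact force: the panel lies between the jaws at left-tile column 198. I release it and back up.

jog_arm(
  deltas=[
    {"x":0,"y":0,"z":0,"wx":0,"wy":0,"wz":0,"hand":30},
    {"x":0,"y":0,"z":0,"wx":0,"wy":0,"wz":0,"hand":38},
    {"x":0,"y":0,"z":0,"wx":0,"wy":0,"wz":0,"hand":46},
    {"x":0,"y":0,"z":0,"wx":0,"wy":0,"wz":0,"hand":60},
    {"x":0,"y":0,"z":0,"wx":0,"wy":0,"wz":0,"hand":85},
    {"x":0,"y":0,"z":0,"wx":0,"wy":0,"wz":0,"hand":85},
    {"x":0,"y":0,"z":0,"wx":0,"wy":0,"wz":0,"hand":85},
    {"x":0,"y":0,"z":0,"wx":0,"wy":0,"wz":0,"hand":85},
  ],
)

```text
clock: 8.45
tool_pos: [0.5175, 0.1799, 0.1613]
tool_rot: [0.59, 0.807, 0.0, 0.0]
ft_force: [-0.2, 0.2, -0.2]
gripper_width: 0.996
grip_force: 0.0
```

jog_arm(
  deltas=[
    {"x":0,"y":0,"z":-0.2,"wx":0,"wy":0,"wz":0,"hand":85},
    {"x":0,"y":0,"z":-0.4,"wx":0,"wy":0,"wz":0,"hand":85},
    {"x":0,"y":0,"z":-0.6,"wx":0,"wy":0,"wz":0,"hand":85},
    {"x":0,"y":0,"z":-0.6,"wx":0,"wy":0,"wz":0,"hand":85},
    {"x":0,"y":0,"z":0,"wx":0,"wy":0,"wz":0,"hand":85},
    {"x":0,"y":0,"z":0,"wx":0,"wy":0,"wz":0,"hand":85},
  ],
)

```text
clock: 9.2
tool_pos: [0.5175, 0.1799, 0.2694]
tool_rot: [0.59, 0.807, 0.0, 0.0]
ft_force: [0.3, -0.1, -0.7]
gripper_width: 0.996
grip_force: 0.0
```

```bash
python3 - <<'E'
from h import *;from rig import *
s,w=wrist();print(s["tool_pos"],s["gripper_width"],s["ft_force"])
a=w["image"][...,::-1][60:340,140:420]
b=snapshot("scene");b=b["image"][...,::-1][70:230,130:290]
cv2.imwrite("pics/q.png",np.hstack([cv2.resize(a,(400,400)),cv2.resize(b,(400,400))]))
E
```

```text
[0.51749363 0.17994182 0.26942887] 0.9955637001074527 [ 0.32990364 -0.13404762 -0.72503818]
```

View pics/q.png

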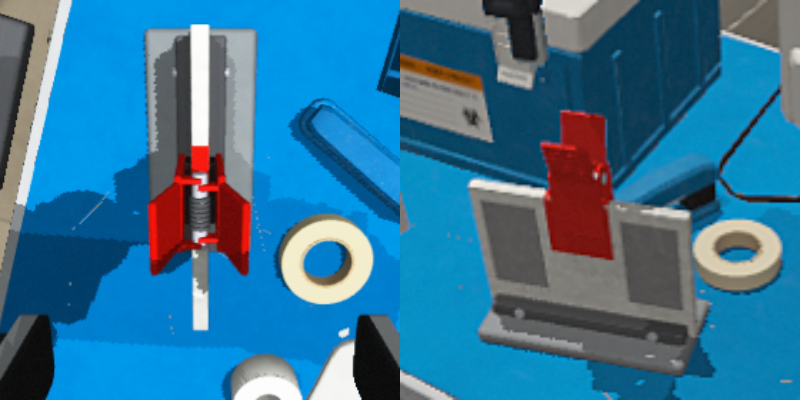

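The clip grips the panel upright over the red field (right tile, about (580,190)), and the gripper is well clear above it.

```bash
python3 -c "
from rig import *;print(finish_job())"
```

```text
the job is handed in; nothing more can be done
None
```

I clipped the red clip upright astride the board's top edge over the red field, about 30 mm down, and let go of it. The yellow clip is still on the rack, and I handed the job in at about 9 s on the robot's clock; the hand-in gave no verdict.

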